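# Fetch the cocoa-butter jar from the bifold holding cabinet and weigh it

## Task

Pull the holding cabinet's bifold door open by its bar handle until both panels are folded right back against their stop, and leave it open. Then take out the one short jar that stands among the tall bottles, keeping it upright, and set it gently, wholly on the round pan of the bench scale, without dropping it. Leave the bottles and everything else standing where they are.

Things in the scene. Friction and masses are not known exactly. Their poses are not given: they have to be found in the camera images.
- cabinet: Fixed steel holding cabinet, 220 deep (x), 400 wide (y), 310 high. Origin: centre of its underside; x points to its back, so the door is on its -x side. Inner floor 20 mm above the bench. Clear roof and back. A fascia over the door (265 to 310 mm up) stands out to x = -144 mm: inside and at the shut door's handle the tool must come tilted, about 40 degrees, from the door's side.
- near_leaf (a joint): Bifold door's opening angle q, rad: 0 shut and flat (as at the start), grows as it folds, hard stop at 1.48 (folded right back). The near panel turns by q on the cabinet, the lead panel by the same angle the other way. Slight friction, about 2 N at the handle; stays where it is left. Panels are steel, 188 wide, 12 thick, from 26 to 262 mm above the bench.
- hinge (a point): The near panel's fixed upright hinge axis on the cabinet, at x = -112, y = +188 mm in the cabinet's frame, 150 mm above the bench. All hinge axes lie in the panels' inner faces. The fold stands 188 mm from this axis: at x = -112 - 188 sin q, y = 188 - 188 cos q in the cabinet's frame.
- lead_edge (a point): The lead panel's far edge (inner face), 188 mm from the fold, 150 mm above the bench. It runs in a straight track along the cabinet's y at x = -112 mm: y = 188 - 376 cos q. So the fold comes out towards the robot while the door gathers on the cabinet's +y side.
- handle (a point): Middle of the upright bar handle (12 mm thick, 120 long, stand-offs 50 mm above and below the middle) on the lead panel's outer face, 165 mm above the bench, 55 mm from the fold along the panel, 56 mm out from its inner face, 44 mm off the outer. The point's -x points out of the panel, -y from fold to far edge, z up; its yaw = cabinet yaw + q.
- jar_mid (a point): Centre of the short amber glass jar with a white screw cap: a cylinder 52 mm in diameter and 80 mm high, stands upright on the cabinet's inner floor, 30 to 60 mm behind the front edge of the floor, 0.15 to 0.31 kg. This point is 40 mm above its base.
- bottle_mid (a point): Centre of the loose tall bottle beside the jar, 42 mm in diameter, 150 mm high; point 75 mm above its base. Leave it standing. The two stand about 110 mm apart, either one nearer to the folded door. Two more such bottles, fixed, stand at the back of the cabinet on its +y side.
- pan (a point): Centre of the top face of the scale's round steel pan, 140 mm in diameter, top 46 mm above the bench, on the fixed white scale (210 by 160 mm). The pan gives about 1 mm for each 3 N laid on it, at most 4 mm (12 N). Pressing harder than 40 N would spoil it.
- mould: Clear chocolate mould lying on the bench, 275 by 135 by 26 mm, origin centre of underside. Leave alone.
- brush: Flat brush, about 180 mm long, lying on the bench between robot and scale. Leave alone.
- palette_knife: Broad flat spatula with a black handle, about 250 mm long, lying on the bench before the cabinet. Leave alone.
- bowl: Steel bowl, 130 mm in diameter, 60 mm high, origin centre of underside. Leave alone.
- beaker: Clear beaker, 72 mm in diameter, 90 mm high, origin centre of underside. Leave alone.
- tub: White tub, 72 mm in diameter, 75 mm high, origin centre of underside. Leave alone.

How it is judged:
By the outcome, as a careful person would: the job done as asked, in the order asked, and still so for the second after the job is handed in, with the robot touching nothing.
It also fails if it takes over 58 s, if anything falls off the work surface, if the arm or the gripper's body presses on something with over 40 N, if the wrist force passes 120 N, or if a joint passes its speed limit or range.

## Robot

A 6-joint arm with a two-finger parallel gripper is mounted at the origin on the work surface. World frame = base frame: x ahead of the robot, y to its left, z up, the work surface at z = 0. Lengths are in m, angles in degrees, forces in N, time in s.
With the tool pointing down it reaches from about 0.4 to 0.825 m from the base axis. Payload 7 kg.
Tool frame: the origin (TCP) lies midway between the tips of the shut fingers; the grasp point (between the pads) lies 19 mm behind it; z points along the fingers, y is the line along which they close (so a half turn about z gives the same grasp; the last joint's range is limited). The gripper opens to 88 mm and grips with 3 to 60 N. Pads are 19 mm wide; open, the fingers measure 130 mm over their backs; the gripper's body (78 mm by 193 mm) begins 47 mm behind the grasp point.
Start: joints at [91.221, 20.546, 0.682, 0, -70.136, -16.507], TCP at [0.178, 0.651, 0.227] pointing down, gripper open.
Joint ranges: [-176.03, 176.03], [-82.01, 121.73], [-58.28, 71.71], [-173.87, 95.51], [-174.79, -0.11], [-173.66, 173.66]. Speed limits (degrees/s): [136.94, 136.94, 172.46, 180, 180, 180].

## Interface

Orientations are given as a 3x3 rotation matrix whose columns are the frame's x, y, z axes.
In Python, from rig import robot gives the robot as it stands. Calls block until the motion is done:
- robot.goto(position, orientation): joint-space move of the TCP to a pose.
- robot.servo_line(position, ori=None, speed=0.15): straight line of the TCP; ori=None keeps the orientation; speed is the mean speed in m/s.
- robot.movej(angles): joint-space move.
- robot.move_gripper(opening): opening from 0.0 (shut) to 1.0 (fully open); the grip force is fixed at half the most; returns when the fingers have stopped.
- robot.dwell(seconds).
- robot.ik(position, orientation): joint angles nearest the present ones, or None.
- robot.grab_frame(name): name is "scene" or "top"; returns (picture, depth): 400x640x3 uint8, red, green, blue; 400x640 float32, m along the optical axis (not along the pixel's ray), 0 where there is no reading.
- robot.camera_info(name): a dict with "vfov" (degrees; the focal length in pixels is half the picture's height over the tangent of half this angle, whatever the lens; pixels are square), "cx", "cy" (the principal point, pixels), "k1" (the pictures are not rectified: a ray, as slopes to the right and down, at radius r is drawn at 1 + k1 r^2 times it, then the intrinsics apply), "view" (4x4, takes a point from world to camera coordinates). Camera axes: x right, y down, z forward; pixel columns grow to the right and rows downward; lengths in m; the calibration is good to about 2 mm. A picture is of the moment at which its call begins. camera_info takes no time and is no camera call.
A pose or a line that the arm cannot do raises robot.Unreachable and nothing moves.
- robot.job_done(): hands the job in; it is judged then, once.
Readings, each from a call of its own:
- robot.read_t(): time.
- robot.read_qpos(): joint angles.
- robot.read_qvel(): joint speeds.
- robot.read_effort(): joint torques, N m.
- robot.read_position(): TCP position.
- robot.read_tcp_rot(): TCP orientation.
- robot.read_force(): force on the tool from outside, world axes, zero at the start.
- robot.read_ft_torque(): the same for the moment, N m.
- robot.read_grip_width(): opening from 0.0 (shut) to 1.0 (fully open).
- robot.read_finger_force(): force on a finger pad.
Only numpy, scipy, OpenCV 4.12 (cv2) and the standard library are available. Lean on these libraries where they do the work, as an engineer would, in place of code of your own. Each camera call takes 0.05 s, during which the arm holds its last target. There are 200 camera calls.

## Working session

There is one attempt and no reset: what is moved stays moved. The work goes in short steps, each a Python script; the robot and the scene stay as the last script left them, time stands still between calls to the robot, and variables do not carry over. Pictures are saved under pics/ and viewed, at most 11 in all, crops included, and the job is handed in when it is done.

```bash
mkdir -p pics; ls; cat > h.py <<'E'
import numpy as np, cv2
from rig import robot
def cam(n):
    i=robot.camera_info(n); f=200/np.tan(np.radians(i['vfov'])/2)
    return f,i['cx'],i['cy'],i['k1'],np.array(i['view'])
def ray(n,u,v):
    f,cx,cy,k,V=cam(n); d=np.array([(u-cx)/f,(v-cy)/f]); s=d.copy()
    for _ in range(20): s=d/(1+k*(s@s))
    return s,V
def px(n,u,v,depth):
    s,V=ray(n,u,v); return (np.linalg.inv(V)@np.r_[s*depth,depth,1])[:3]
def pz(n,u,v,z):
    s,V=ray(n,u,v); I=np.linalg.inv(V); o=I[:3,3]; d=I[:3,:3]@np.r_[s,1]
    return o+d*(z-o[2])/d[2]
def proj(n,p):
    f,cx,cy,k,V=cam(n); c=V@np.r_[p,1]; s=c[:2]/c[2]; s=s*(1+k*(s@s)); return s*f+[cx,cy]
E
python3 - <<'E'
from h import *
for n in('scene','top'):
    p,d=robot.grab_frame(n); np.save(n+'_d.npy',d); cv2.imwrite(f'{n}.png',p[:,:,::-1])
    cv2.imwrite(f'pics/{n}0.png',cv2.resize(p[:,:,::-1],(800,500)))
    print(n,cam(n))
E
```

```text
pics
scene (np.float64(444.7989084961865), 322.7993361027373, 195.64035233497233, -0.12071990211928865, array([[ 4.05016005e-01, -9.14309531e-01, -3.42035795e-04,
        -2.31853451e-01],
       [-8.68946438e-01, -3.84804877e-01, -3.11219046e-01,
         5.06493318e-01],
       [ 2.84418923e-01,  1.26345905e-01, -9.50338144e-01,
         1.14857028e+00],
       [ 0.00000000e+00,  0.00000000e+00,  0.00000000e+00,
         1.00000000e+00]]))
top (np.float64(426.9351229403438), 316.6194651200078, 198.43624898192846, 0.015294147709203398, array([[ 1.39689750e-02, -9.99901322e-01,  1.48767458e-03,
        -2.76797051e-02],
       [-9.96049371e-01, -1.40456190e-02, -8.76833593e-02,
         5.42073754e-01],
       [ 8.76956022e-02, -2.56950680e-04, -9.96147286e-01,
         1.43948467e+00],
       [ 0.00000000e+00,  0.00000000e+00,  0.00000000e+00,
         1.00000000e+00]]))
```

View pics/scene0.png

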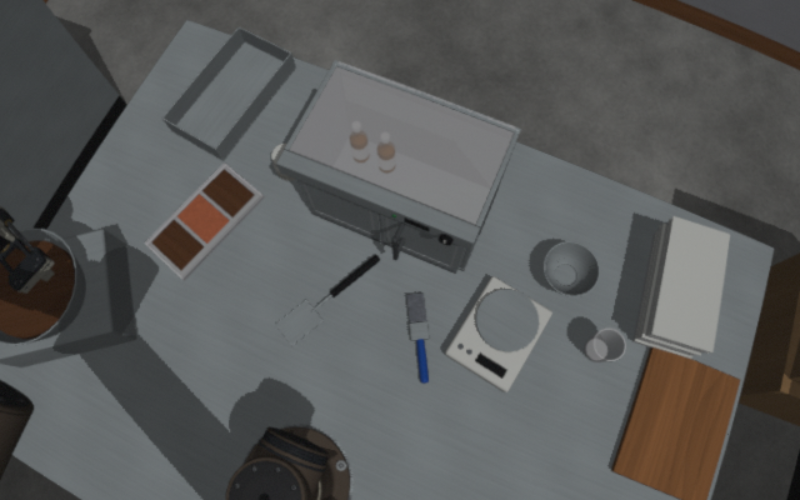

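View pics/top0.png

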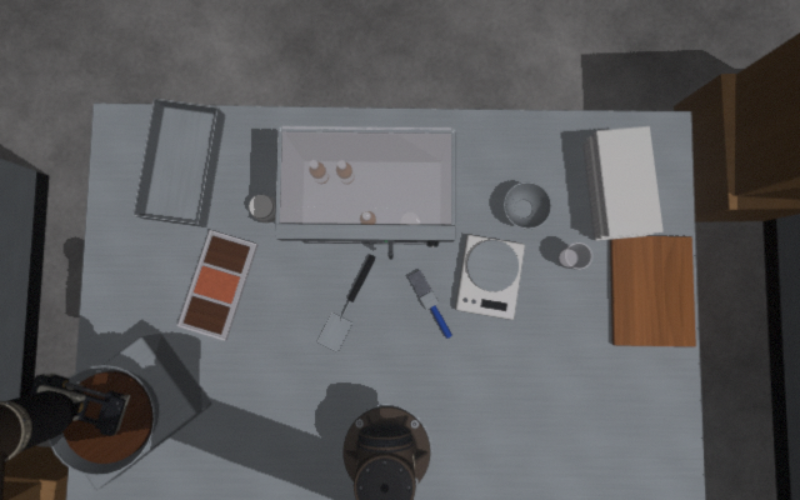

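The scene view shows the cabinet with its fascia and the handle near (390,240). The top view shows the cabinet's upper corners at (279,128), (455,128), (277,240) and (455,240), the loose bottle at (368,215), the jar at (411,220), and the pan at (493,265).

```bash
python3 - <<'E'
from h import *
d=np.load('top_d.npy'); V=cam('top')[4]
pts=np.array([np.r_[px('top',u,v,d[v,u]),u,v] for v in range(90,280) for u in range(190,440) if d[v,u]>0])
m=pts[(abs(pts[:,2]-.31)<.012)]
m=m[(m[:,1]>-.25)&(m[:,1]<.4)]
print(len(m),cv2.minAreaRect(m[:,:2].astype(np.float32)), m[:,2].mean())
print('corners', [pz('top',u*.8,v*.8,.31)[:2].round(4) for u,v in((279,128),(455,128),(277,240),(455,240))])
c=pts[(abs(pts[:,2]-.046)<.006)&(pts[:,1]<-.1)]; print('pan?',len(c),cv2.minEnclosingCircle(c[:,:2].astype(np.float32)))
print('pan',pz('top',493*.8,265*.8,.046),'jar top',pz('top',411*.8,219*.8,.1),'bottle top',pz('top',368*.8,215*.8,.17))
im=cv2.imread('top.png'); a=cv2.resize(im[95:205,210:430],(800,400),interpolation=cv2.INTER_CUBIC)
im=cv2.imread('scene.png'); b=cv2.resize(im[40:230,210:450],(758,600),interpolation=cv2.INTER_CUBIC)
cv2.imwrite('pics/a.png',cv2.convertScaleAbs(a,alpha=1.6));cv2.imwrite('pics/b.png',cv2.convertScaleAbs(b,alpha=1.6))
E
```

```text
Traceback (most recent call last):
  File "h.py", line 11, in px
    s,V=ray(n,u,v); return (np.linalg.inv(V)@np.r_[s*depth,depth,1])[:3]
        ~~~^^^^^^^
  File "h.py", line 7, in ray
    f,cx,cy,k,V=cam(n); d=np.array([(u-cx)/f,(v-cy)/f]); s=d.copy()
                ~~~^^^
  File "h.py", line 4, in cam
    i=robot.camera_info(n); f=200/np.tan(np.radians(i['vfov'])/2)
ValueError: time passes only in moves, steps and waits
```

Too many camera_info calls; I'll cache it.

```bash
sed -i 's/^def cam/from functools import lru_cache\n@lru_cache\ndef cam/' h.py; python3 - <<'E'
from h import *
d=np.load('top_d.npy'); V=cam('top')[4]
pts=np.array([np.r_[px('top',u,v,d[v,u]),u,v] for v in range(90,280) for u in range(190,440) if d[v,u]>0])
m=pts[(abs(pts[:,2]-.31)<.012)]
m=m[(m[:,1]>-.25)&(m[:,1]<.4)]
print(len(m),cv2.minAreaRect(m[:,:2].astype(np.float32)), m[:,2].mean())
print('corners', [pz('top',u*.8,v*.8,.31)[:2].round(4) for u,v in((279,128),(455,128),(277,240),(455,240))])
c=pts[(abs(pts[:,2]-.046)<.006)&(pts[:,1]<-.1)]; print('pan?',len(c),cv2.minEnclosingCircle(c[:,:2].astype(np.float32)))
print('pan',pz('top',493*.8,265*.8,.046),'jar top',pz('top',411*.8,219*.8,.1),'bottle top',pz('top',368*.8,215*.8,.17))
im=cv2.imread('top.png'); a=cv2.resize(im[95:205,210:430],(800,400),interpolation=cv2.INTER_CUBIC)
im=cv2.imread('scene.png'); b=cv2.resize(im[40:230,210:450],(758,600),interpolation=cv2.INTER_CUBIC)
cv2.imwrite('pics/a.png',cv2.convertScaleAbs(a,alpha=1.6));cv2.imwrite('pics/b.png',cv2.convertScaleAbs(b,alpha=1.6))
E
```

```text
12859 ((0.6567248106002808, 0.04983723163604736), (0.2688021957874298, 0.4002705216407776), 0.25846415758132935) 0.3082691505202492
corners [array([0.7839, 0.2458]), array([ 0.7898, -0.1492]), array([0.5313, 0.242 ]), array([ 0.5369, -0.1504])]
pan? 1442 ((0.5489200353622437, -0.30206647515296936), 0.19017469882965088)
pan [ 0.49833222 -0.28241831  0.046     ] jar top [ 0.61239249 -0.05873929  0.1       ] bottle top [0.61083484 0.04999449 0.17      ]
```

View pics/a.png

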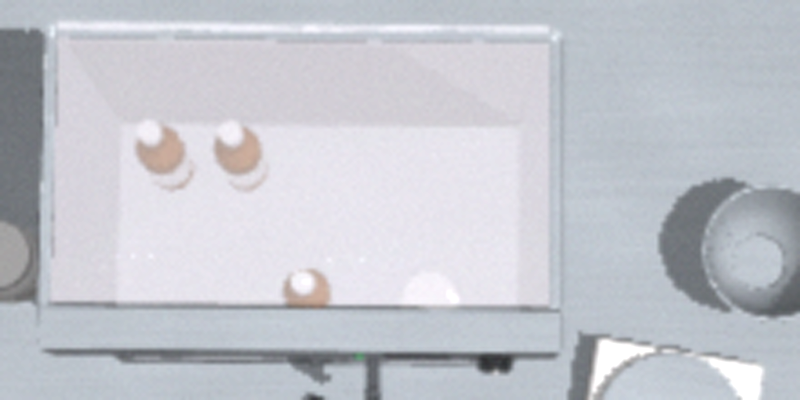

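View pics/b.png

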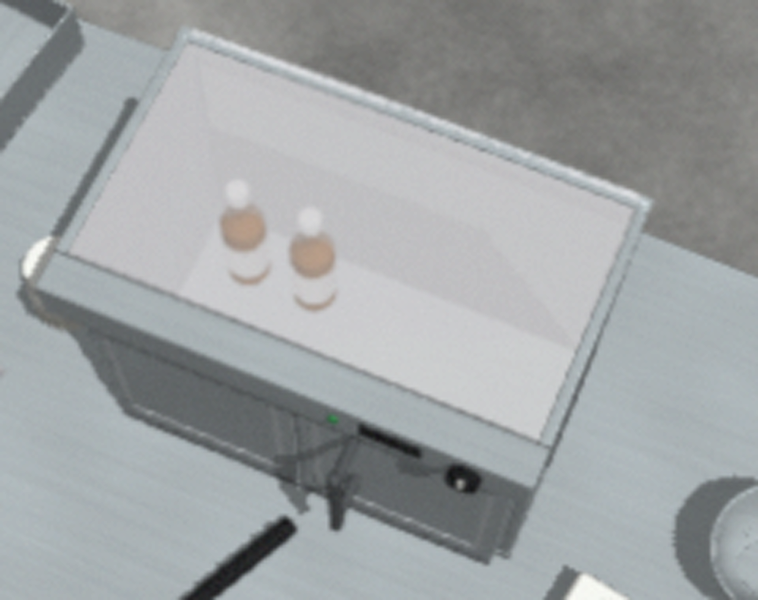

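```bash
python3 - <<'E'
from h import *
d=np.load('top_d.npy')
pts=np.array([np.r_[px('top',u,v,d[v,u]),u,v] for v in range(90,230) for u in range(210,380) if d[v,u]>0])
m=pts[(abs(pts[:,2]-.31)<.015)]
fr=[];bk=[]
for u in range(228,358):
    q=m[m[:,3]==u]
    if len(q)>5: fr.append(pz('top',u,q[:,4].max()+.5,.31)); bk.append(pz('top',u,q[:,4].min()-.5,.31))
lf=[];rt=[]
for v in range(108,190):
    q=m[(m[:,4]==v)]
    lf.append(pz('top',q[:,3].min()-.5,v,.31)); rt.append(pz('top',q[:,3].max()+.5,v,.31))
fr,bk,lf,rt=map(np.array,(fr,bk,lf,rt))
for n,e,a in(('fr',fr,1),('bk',bk,1),('lf',lf,0),('rt',rt,0)):
    p=np.polyfit(e[:,a],e[:,1-a],1); r=abs(e[:,1-a]-np.polyval(p,e[:,a])); k=r<.003; p=np.polyfit(e[k,a],e[k,1-a],1)
    print(n,'slope deg',np.degrees(np.arctan(p[0])).round(2),'at',np.polyval(p,.048 if a else .67).round(4),k.sum())
E
```

```text
fr slope deg -0.23 at 0.5345 120
bk slope deg -0.34 at 0.7901 130
lf slope deg 0.18 at 0.2491 82
rt slope deg 0.62 at -0.1488 82
```

```bash
cat >> h.py <<'E'
C=np.array([.679,.0497]); CY=np.radians(.35)
def R(yaw,tilt,s=1):
    t=np.radians(tilt); z=np.array([np.sin(t)*np.cos(yaw),np.sin(t)*np.sin(yaw),-np.cos(t)])
    y=s*np.array([-np.sin(yaw),np.cos(yaw),0]); return np.c_[np.cross(y,z),y,z]
def c2w(x,y): c,s=np.cos(CY),np.sin(CY); return C+[c*x-s*y,s*x+c*y]
def handle(q): return c2w(-.112-.133*np.sin(q)-.056*np.cos(q), .188-.243*np.cos(q)-.056*np.sin(q))
def tcp(xy,z,yaw,tilt,back=0,s=1):   # TCP so that the point xy,z lies on the tool axis, grasp point 'back' behind it
    r=R(yaw,tilt,s); return np.r_[xy,z]+r[:,2]*(.019-back), r
E
python3 - <<'E'
from h import *
print(robot.read_t(),robot.read_tcp_rot().round(3).tolist() if hasattr(robot.read_tcp_rot(),'round') else robot.read_tcp_rot())
def t(l,*a,**k):
    j=robot.ik(*tcp(*a,**k)); print(l,None if j is None else np.round(j,0))
for s in(1,-1):
    for tilt in(40,50):
        for q in(0,.7,1.48): t(('h',s,tilt,q),handle(q),.152,CY+q,tilt,s=s)
        t(('h half',s,tilt),handle(1.48),.152,CY+.9,tilt,s=s)
        h=handle(0)-[.1,0]; t('pre',h,.20,CY,tilt,s=s)
    for tilt in(60,70,75):
        for x in(.612,.53,.48): t(('j',s,tilt,x),[x,-.059],.085,0,tilt,s=s)
        for yaw in(0,-.3,-.52): t(('p',s,tilt,yaw),[.498,-.282],.11,yaw,tilt,s=s)
for p in(handle(0),): 
    for z in(.105,.225): print('scene crop px',(proj('scene',np.r_[p,z])-[210,40])*3.158, 'top crop',(proj('top',np.r_[p,z])-[210,95])*3.636)
E
```

```text
0.1 [[0.965, -0.264, -0.0], [-0.264, -0.965, -0.001], [0.0, 0.001, -1.0]]
('h', 1, 40, 0) None
('h', 1, 40, 0.7) [ -2.  -4. -37. -48. -35. -13.]
('h', 1, 40, 1.48) [  8.   8. -25. -48. -58.  14.]
('h half', 1, 40) [ 24.  -5. -40. -44. -26. -27.]
pre None
('h', 1, 50, 0) None
('h', 1, 50, 0.7) [-20.   0. -36. -66. -47.  16.]
('h', 1, 50, 1.48) [ -2.  12. -24. -57. -66.  28.]
('h half', 1, 50) [  3.  -1. -37. -69. -39.  10.]
pre None
('j', 1, 60, 0.612) [ -36.   24.  -45. -133.  -44.   73.]
('j', 1, 60, 0.53) [ -46.   24.  -54. -127.  -52.   78.]
('j', 1, 60, 0.48) None
('p', 1, 60, 0) [-58.  19. -32. -93. -47.  43.]
('p', 1, 60, -0.3) [ -60.   16.  -42. -115.  -41.   57.]
('p', 1, 60, -0.52) [ -63.   18.  -53. -139.  -45.   76.]
('j', 1, 70, 0.612) [ -42.   38.  -52. -138.  -70.   90.]
('j', 1, 70, 0.53) None
('j', 1, 70, 0.48) None
('p', 1, 70, 0) [ -67.   28.  -35. -101.  -62.   62.]
('p', 1, 70, -0.3) [ -70.   30.  -49. -123.  -64.   81.]
('p', 1, 70, -0.52) None
('j', 1, 75, 0.612) [ -44.   46.  -53. -137.  -82.   96.]
('j', 1, 75, 0.53) None
('j', 1, 75, 0.48) None
('p', 1, 75, 0
[... 783 characters left out ...]
, -0.52) [ -63.   18.  -53. -139.  -45. -104.]
('j', -1, 70, 0.612) [ -42.   38.  -52. -138.  -70.  -90.]
('j', -1, 70, 0.53) None
('j', -1, 70, 0.48) None
('p', -1, 70, 0) [ -67.   28.  -35. -101.  -62. -118.]
('p', -1, 70, -0.3) [ -70.   30.  -49. -123.  -64.  -99.]
('p', -1, 70, -0.52) None
('j', -1, 75, 0.612) [ -44.   46.  -53. -137.  -82.  -84.]
('j', -1, 75, 0.53) None
('j', -1, 75, 0.48) None
('p', -1, 75, 0) [ -70.   33.  -36. -104.  -69. -111.]
('p', -1, 75, -0.3) [ -73.   39.  -51. -124.  -75.  -90.]
('p', -1, 75, -0.52) None
scene crop px [333.85298156 529.08172458] top crop [371.85386734 402.68815227]
scene crop px [331.43448817 484.45480036] top crop [370.57371023 392.24940738]
```

```bash
python3 - <<'E'
from h import *
def row(l,xy,z,yaws,tilt,back=0): print(l,tilt,' '.join('x' if robot.ik(*tcp(xy,z,np.radians(y),tilt,back)) is not None else '.' for y in yaws))
ys=range(-50,51,10); print('yaws',list(ys))
for tilt in(30,35,40,45,50,60,70):
    row('handle q0',handle(0),.152,ys,tilt); row(' pre       ',handle(0)-[.07,0],.152,ys,tilt);row(' q.2       ',handle(.2),.152,ys,tilt)
for tilt in(40,50,60,65,70):
  for x in(.612,.57,.53):
    for z in(.09,.14): row(('jar',x,z),[x,-.059],z,ys,tilt,.01)
E
```

```text
yaws [-50, -40, -30, -20, -10, 0, 10, 20, 30, 40, 50]
handle q0 30 x . . . . . . x x x x
 pre        30 . . . . . . . . x x x
 q.2        30 . . . . . . . x x x x
handle q0 35 . . . . . . . . x x x
 pre        35 . . . . . . . . x x x
 q.2        35 . . . . . . . . x x x
handle q0 40 . . . . . . . . x x x
 pre        40 . . . . . . . . x x x
 q.2        40 . . . . . . . . x x x
handle q0 45 . . . x . . . x x x x
 pre        45 . . . . . . . . x x x
 q.2        45 . . . . . . . x x x x
handle q0 50 . . . . . . . x x x x
 pre        50 . . . x . . . x x x x
 q.2        50 . . . x . . . x x x x
handle q0 60 . . . . . x x x x x x
 pre        60 . . . . . x x x x x x
 q.2        60 . . . . . x x x x x x
handle q0 70 . . . . . . x x x x x
 pre        70 . . . . . . . x x x x
 q.2        70 . . . . . . x x x x x
('jar', 0.612, 0.09) 40 . . . . . . . x x x x
('jar', 0.612, 0.14) 40 x . . . . . . x x x x
('jar', 0.57, 0.09) 40 . . . . . . . x x x x
('jar', 0.57, 0.14) 40 . . . . . . . x x x x
('jar', 0.53, 0.09) 40 . . . . . . . x x x x
('jar', 0.53, 0.14) 40 . . . . . . . x x x x
('jar', 0.6
[... 376 characters left out ...]
. . . . . x x x x x x
('jar', 0.57, 0.14) 60 . . . . x x x x x x x
('jar', 0.53, 0.09) 60 . . . . . x x x x x x
('jar', 0.53, 0.14) 60 . . . . x x x x x x x
('jar', 0.612, 0.09) 65 . . . . . x x x x x x
('jar', 0.612, 0.14) 65 . . . . x x x x x x x
('jar', 0.57, 0.09) 65 . . . . . x x x x x x
('jar', 0.57, 0.14) 65 . . . . . x x x x x x
('jar', 0.53, 0.09) 65 . . . . . x x x x x x
('jar', 0.53, 0.14) 65 . . . . . x x x x x x
('jar', 0.612, 0.09) 70 . . . . . x x x x x x
('jar', 0.612, 0.14) 70 . . . . . x x x x x x
('jar', 0.57, 0.09) 70 . . . . . x x x x x x
('jar', 0.57, 0.14) 70 . . . . . x x x x x x
('jar', 0.53, 0.09) 70 . . . . . . x x x x x
('jar', 0.53, 0.14) 70 . . . . . x x x x x x
```

```bash
python3 - <<'E'
from h import *
def step(f,*a,**k):
    f(*a,**k); print(np.round(robot.read_t(),2),np.round(robot.read_position(),3),np.round(robot.read_force(),1),np.round(robot.read_qpos(),0),flush=True)
T=60; Y=np.radians(15); u=np.array([np.cos(Y),np.sin(Y)])
h=handle(0)
print([None if (j:=robot.ik(*a)) is None else np.round(j) for a in (tcp(h-.08*u,.32,Y,T,.004),tcp(h-.08*u,.152,Y,T,.004),tcp(h,.152,Y,T,.004))])
for q in np.linspace(0,1.48,9): print(round(q,2),[robot.ik(*tcp(handle(q),.152,CY+Y+q*f,T,.004)) is not None for f in(.5,.6,.75,.85)])
step(robot.goto,[.15,.42,.45],R(np.radians(75),0,-1))
E
```

```text
[None, array([-40.,  -1., -47., -91., -45.,  37.]), array([-30.,   4., -42., -99., -38.,  38.])]
0.0 [True, True, True, True]
0.18 [True, True, True, True]
0.37 [True, True, True, True]
0.55 [True, True, True, True]
0.74 [True, True, True, True]
0.92 [True, True, True, True]
1.11 [True, True, True, True]
1.3 [True, True, True, True]
1.48 [True, True, True, True]
1.44 [0.15  0.42  0.449] [-0.5 -0.1  0.3] [ 96.  -6.  -2.  -0. -94.  69.]
```

```bash
python3 - <<'E'
from h import *
def step(f,*a,**k):
    f(*a,**k); print(np.round(robot.read_t(),2),np.round(robot.read_position(),3),np.round(robot.read_force(),1),np.round(robot.read_qpos(),0),flush=True)
T=60; Y=np.radians(15); u=np.array([np.cos(Y),np.sin(Y)]); h=handle(0)
step(robot.movej,[-40,-6,-2,0,-94,37])
print([None if (j:=robot.ik(*a)) is None else np.round(j) for a in (tcp(h-.08*u,.152,Y,T,.004),tcp(h,.152,Y,T,.004))])
step(robot.movej,[-40,-12,-30,-50,-75,37])
robot.move_gripper(.5)
step(robot.goto,*tcp(h-.08*u,.152,Y,T,.004))
p,d=robot.grab_frame('scene'); cv2.imwrite('pics/c.png',cv2.convertScaleAbs(cv2.resize(p[40:300,120:460,::-1],(785,600)),alpha=1.5))
E
```

```text
4.34 [ 0.183 -0.404  0.451] [-0.  -0.1  0.8] [-40.  -6.  -2.  -0. -94.  37.]
[array([-40.,  -1., -47., -91., -45.,  37.]), array([-30.,   4., -42., -99., -38.,  38.])]
5.85 [ 0.324 -0.068  0.251] [-0.5 -0.1  0.1] [-40. -12. -30. -50. -75.  37.]
7.47 [ 0.447 -0.024  0.145] [ 0.2 -0.7  0. ] [-40.  -1. -47. -90. -46.  37.]
```

View pics/c.png

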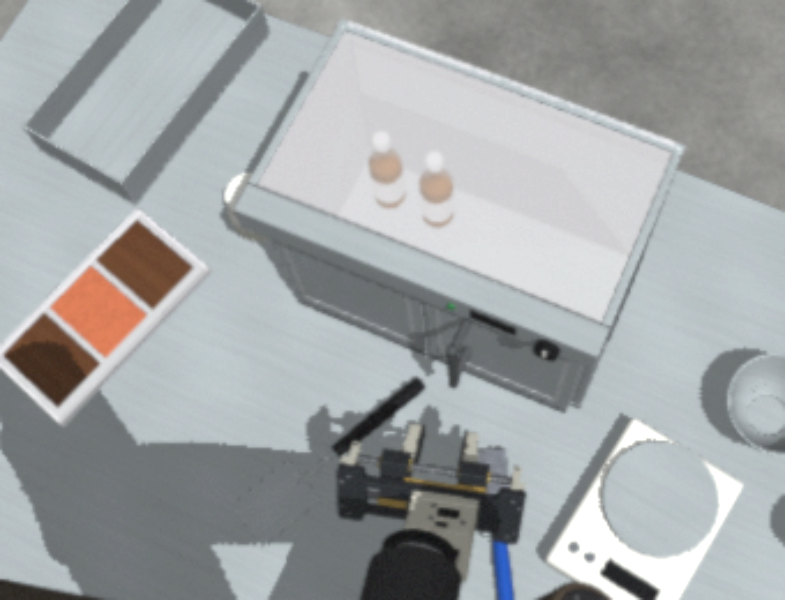

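The gripper, at about (440,450), faces the handle bar at (455,365) and is lined up with it.

```bash
python3 - <<'E'
from h import *
T=60; Y=np.radians(15)
robot.servo_line(*tcp(handle(0),.152,Y,T,.004),speed=.15); print(robot.read_t(),np.round(robot.read_force(),1))
robot.move_gripper(0); print('grip',robot.read_grip_width(),robot.read_finger_force(),np.round(robot.read_force(),1))
for q in np.linspace(0,1.48,11)[1:]:
    robot.servo_line(*tcp(handle(q),.152,CY*0+Y+q*.75,T,.004),speed=.12)
    f=np.array(robot.read_force()); print(round(robot.read_t(),2),round(q,2),f.round(1),np.round(robot.read_grip_width(),3),np.round(robot.read_position(),3),flush=True)
    if np.linalg.norm(f)>45: break
for n in('scene','top'):
    p,d=robot.grab_frame(n); cv2.imwrite(n+'1.png',p[:,:,::-1]); np.save(n+'1.npy',d)
a=cv2.imread('scene1.png')[40:300,150:450]; b=cv2.imread('top1.png')[80:260,190:430]
cv2.imwrite('pics/d.png',cv2.convertScaleAbs(np.hstack([cv2.resize(a,(400,347)),cv2.resize(b,(400,347))]),alpha=1.5))
E
```

```text
8.2 [-1.6  0.1 -0.3]
grip 0.1282613782936403 30.00014841556549 [-3.3  3.3  4.3]
9.16 0.15 [-1.4  6.   1.9] 0.125 [ 0.505 -0.007  0.145]
9.46 0.3 [0.6 2.3 1. ] 0.123 [ 0.487 -0.006  0.144]
9.75 0.44 [-2.  -5.   4.2] 0.129 [ 0.472 -0.001  0.144]
10.05 0.59 [-9.9 -8.9  9.1] 0.126 [0.457 0.011 0.144]
10.37 0.74 [-7.2 -6.3  6.3] 0.127 [0.445 0.029 0.144]
10.71 0.89 [ 1.3  2.3 -1.1] 0.13 [0.437 0.051 0.144]
11.07 1.04 [ 5.2  1.  -4.5] 0.13 [0.432 0.075 0.144]
11.47 1.18 [ 6.5 -0.2 -3.7] 0.125 [0.43  0.104 0.145]
11.88 1.33 [ 7.2 -1.9 -2.9] 0.127 [0.43  0.136 0.145]
12.32 1.48 [ 8.5 -1.4 -2.5] 0.125 [0.434 0.17  0.145]
```

View pics/d.png

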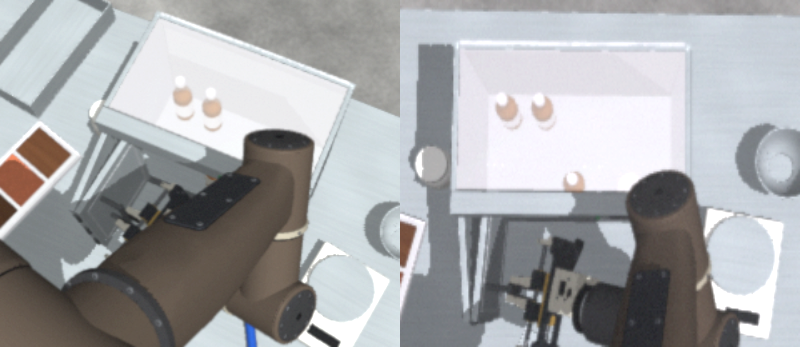

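The door is nearly folded: in the top view its two panels run from about (470,215) to (477,320). I'll press it on to the stop, watching the force.

```bash
python3 - <<'E'
from h import *
T=60; Y=np.radians(15)
f0=np.array(robot.read_force())
for q in np.arange(1.495,1.62,.015):
    robot.servo_line(*tcp(handle(q),.152,Y+1.48*.75,T,.004),speed=.05)
    f=np.array(robot.read_force()); print(round(robot.read_t(),2),round(q,3),f.round(1),np.round(robot.read_position(),4),flush=True)
    if np.linalg.norm(f-f0)>18: break
robot.move_gripper(.6); print('released',np.round(robot.read_force(),1),robot.read_grip_width())
yaw=Y+1.48*.75; p=np.array(robot.read_position())
robot.servo_line(p-.09*np.array([np.cos(yaw),np.sin(yaw),0])*1.0,speed=.15)
print(robot.read_t(),np.round(robot.read_position(),3),np.round(robot.read_qpos()),np.round(robot.read_force(),1))
p=np.array(robot.read_position())
p,d=robot.grab_frame('top'); np.save('top2.npy',d); cv2.imwrite('top2.png',p[:,:,::-1])
cv2.imwrite('pics/e.png',cv2.convertScaleAbs(cv2.resize(p[130:260,190:350,::-1],(738,600)),alpha=1.6))
for q in(1.48,1.42):
    for nm,pt in(('fold',c2w(-.112-.188*np.sin(q),.188-.188*np.cos(q))),('lead',c2w(-.112,.188-.376*np.cos(q))),('handle',handle(q))):
        print(q,nm,((proj('top',np.r_[pt,.225 if nm=='handle' else .262])-[190,130])*4.615).round(0))
E
```

```text
12.68 1.495 [  2.5 -20.4   6.8] [0.4343 0.1711 0.1442]
released [-0.3  0.2 -0.6] 0.5990275475684662
14.3 [0.414 0.087 0.145] [-21.  18. -25. -61. -77.  42.] [-0.1 -0.2 -0. ]
1.48 fold [192. 542.]
1.48 lead [228. 239.]
1.48 handle [302. 462.]
1.42 fold [211. 540.]
1.42 lead [264. 240.]
1.42 handle [324. 466.]
```

View pics/e.png

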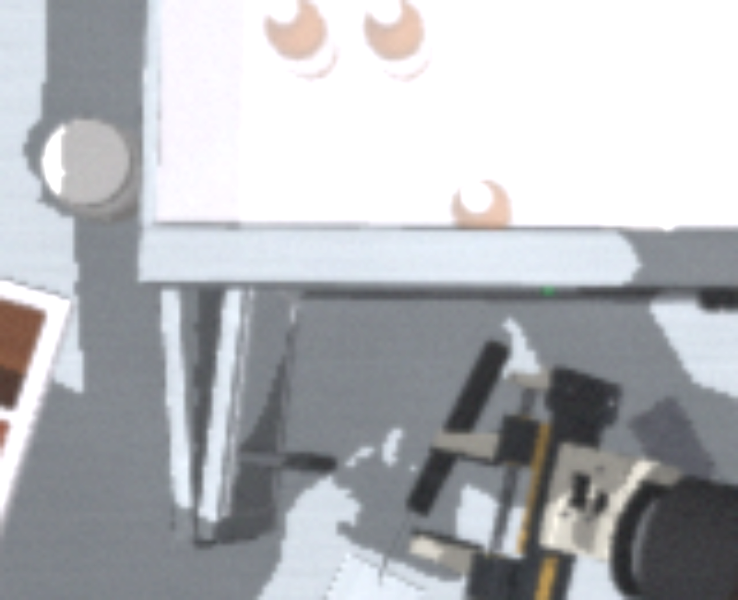

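The fold sits at (195,540) and the lead panel runs back to about (230,290), which matches q = 1.48. The 20 N reaction confirms the stop. The gripper is clear of the handle, so the jar is next.

```bash
python3 - <<'E'
from h import *
D=np.radians
def show(l,*a): j=robot.ik(*tcp(*a)); print(l,None if j is None else np.round(j))
for T in(65,70):
  show('fin',[.609,-.059],.075,D(1),T,.012)
  for x in(.54,.52,.50):
    for z in(.10,.14):
      for y in(1,10,20): show((T,x,z,y),[x,-.059],z,D(y),T,.012)
  for y in(-10,0,10,20,30): show(('pan',T,y),[.498,-.282],.105,D(y),T,.012);show(('panhi',T,y),[.498,-.282],.15,D(y),T,.012)
print('pan',pz('top',493*.8,265*.8,.046), 'jar',pz('top',328.7,177,.1),robot.read_t())
d=np.load('top_d.npy'); im=cv2.imread('top.png')
c=cv2.HoughCircles(cv2.resize(cv2.cvtColor(im[170:260,355:430],cv2.COLOR_BGR2GRAY),None,fx=4,fy=4,interpolation=cv2.INTER_CUBIC),cv2.HOUGH_GRADIENT,2,200,param1=80,param2=20,minRadius=75,maxRadius=105)
print(c); 
if c is not None: print(pz('top',355+c[0,0,0]/4,170+c[0,0,1]/4,.046))
E
```

```text
fin [ -42.   32.  -50. -134.  -59.   84.]
(65, 0.54, 0.1, 1) [ -49.   26.  -55. -126.  -60.   82.]
(65, 0.54, 0.1, 10) [ -47.   23.  -47. -112.  -55.   69.]
(65, 0.54, 0.1, 20) [ -45.   22.  -39. -100.  -56.   59.]
(65, 0.54, 0.14, 1) [ -45.   13.  -51. -120.  -49.   65.]
(65, 0.54, 0.14, 10) [ -43.   13.  -44. -107.  -49.   55.]
(65, 0.54, 0.14, 20) [-42.  15. -38. -96. -53.  48.]
(65, 0.52, 0.1, 1) [ -53.   27.  -57. -124.  -62.   85.]
(65, 0.52, 0.1, 10) [ -50.   23.  -49. -111.  -57.   71.]
(65, 0.52, 0.1, 20) [-47.  22. -41. -99. -57.  61.]
(65, 0.52, 0.14, 1) [ -47.   12.  -52. -118.  -50.   65.]
(65, 0.52, 0.14, 10) [ -45.   12.  -46. -106.  -51.   55.]
(65, 0.52, 0.14, 20) [-44.  14. -39. -95. -55.  49.]
(65, 0.5, 0.1, 1) None
(65, 0.5, 0.1, 10) [ -52.   23.  -50. -109.  -58.   72.]
(65, 0.5, 0.1, 20) [-49.  22. -43. -97. -59.  62.]
(65, 0.5, 0.14, 1) [ -50.   11.  -54. -116.  -51.   65.]
(65, 0.5, 0.14, 10) [ -48.   11.  -47. -104.  -52.   56.]
(65, 0.5, 0.14, 20) [-46.  13. -41. -93. -56.  50.]
('pan', 65, -10) [ -66.   22.  -41. -109.  -53.   62.]
('panhi', 65, -10) [ -62.
[... 1320 characters left out ...]
.14, 20) [-51.  19. -43. -97. -64.  61.]
('pan', 70, -10) [ -71.   28.  -44. -112.  -62.   72.]
('panhi', 70, -10) [ -68.   18.  -42. -108.  -57.   60.]
('pan', 70, 0) [ -68.   28.  -36. -100.  -63.   62.]
('panhi', 70, 0) [-66.  20. -35. -97. -60.  52.]
('pan', 70, 10) [-66.  29. -29. -91. -66.  55.]
('panhi', 70, 10) [-65.  22. -28. -88. -65.  47.]
('pan', 70, 20) [-64.  31. -22. -82. -70.  50.]
('panhi', 70, 20) [-63.  25. -22. -81. -71.  44.]
('pan', 70, 30) [-61.  33. -16. -76. -76.  47.]
('panhi', 70, 30) [-61.  28. -15. -75. -77.  42.]
pan [ 0.49833222 -0.28241831  0.046     ] jar [ 0.60646466 -0.05848123  0.1       ] 14.35
[[[155.  165.   86.2]]]
[ 0.5008283  -0.28023791  0.046     ]
```

```bash
cat >> h.py <<'E'
D=np.radians
def step(f,*a,**k):
    f(*a,**k); print(np.round(robot.read_t(),2),np.round(robot.read_position(),3),np.round(robot.read_force(),1),np.round(robot.read_qpos(),0),flush=True)
E
python3 - <<'E'
from h import *
J=[.610,-.0585]; T=70
robot.move_gripper(.85)
p=np.array(robot.read_position())
step(robot.goto,*tcp([.52,J[1]-.003],.12,D(12),T,.010))
step(robot.servo_line,*tcp([.56,J[1]],.088,D(6),T,.010),speed=.1)
step(robot.servo_line,*tcp([.59,J[1]],.078,D(2),T,.010),speed=.06)
f=np.linalg.norm(robot.read_force())
if f<6: step(robot.servo_line,*tcp(J,.076,D(0.5),T,.010),speed=.05)
for n in('scene','top'):
    p,d=robot.grab_frame(n); cv2.imwrite(n+'3.png',p[:,:,::-1])
a=cv2.imread('scene3.png')[40:300,150:450]; b=cv2.imread('top3.png')[120:250,220:380]
cv2.imwrite('pics/f.png',cv2.convertScaleAbs(np.hstack([cv2.resize(a,(346,300)),cv2.resize(b,(454,369))[:300]]),alpha=1.5))
E
```

```text
15.78 [ 0.528 -0.06   0.117] [0.1 0.5 1.7] [ -52.   25.  -48. -109.  -64.   73.]
16.45 [ 0.568 -0.056  0.085] [ 0.4  0.3 -0.4] [ -50.   37.  -52. -123.  -69.   89.]
17.12 [ 0.598 -0.058  0.075] [-0.7 -1.6  0.4] [ -47.   40.  -53. -132.  -72.   93.]
17.68 [ 0.618 -0.058  0.073] [-0.5  0.2 -0.2] [ -44.   40.  -53. -136.  -72.   92.]
```

View pics/f.png

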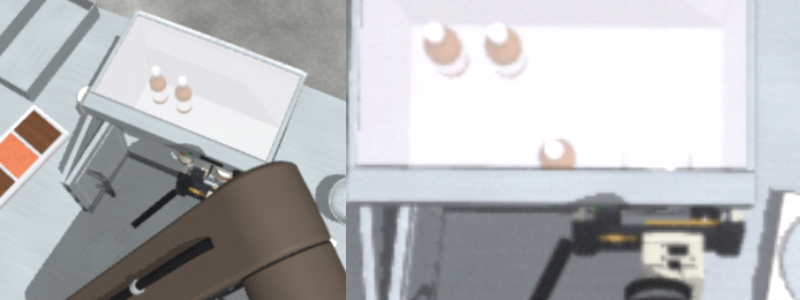

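Both fingers are around the jar with no contact force. The top view shows the gripper at the cabinet's front, about (660,235), with the bottle at (557,152) still standing. Closing now.

```bash
python3 - <<'E'
from h import *
J=[.610,-.0585]; T=70
robot.move_gripper(0)
w=robot.read_grip_width(); print('grip mm',w*88,robot.read_finger_force(),np.round(robot.read_force(),1),robot.read_t())
assert 45<w*88<58
step(robot.servo_line,*tcp(J,.12,D(.5),T,.010),speed=.06)
print('grip',robot.read_grip_width()*88)
step(robot.servo_line,*tcp([.555,J[1]],.125,D(3),T,.010),speed=.1)
step(robot.servo_line,*tcp([.505,J[1]-.003],.135,D(12),T,.010),speed=.12)
print('grip',robot.read_grip_width()*88,robot.read_finger_force())
p,d=robot.grab_frame('top'); cv2.imwrite('top4.png',p[:,:,::-1])
cv2.imwrite('pics/g.png',cv2.convertScaleAbs(cv2.resize(p[110:260,190:430,::-1],(800,500)),alpha=1.4))
E
```

```text
grip mm 51.28136444151114 30.000276267528534 [0.2 3.2 2.3] 18.2917
19.18 [ 0.618 -0.059  0.117] [ 0.1 -0.1 -2.9] [ -43.   29.  -51. -134.  -63.   82.]
grip 51.36838453683611
19.88 [ 0.564 -0.059  0.122] [ 0.5 -0.4 -2.3] [ -49.   27.  -53. -124.  -64.   82.]
20.45 [ 0.514 -0.06   0.132] [-0.9  0.6 -2.7] [ -53.   21.  -48. -106.  -63.   69.]
grip 51.58918333052774 29.99465212225914
```

View pics/g.png

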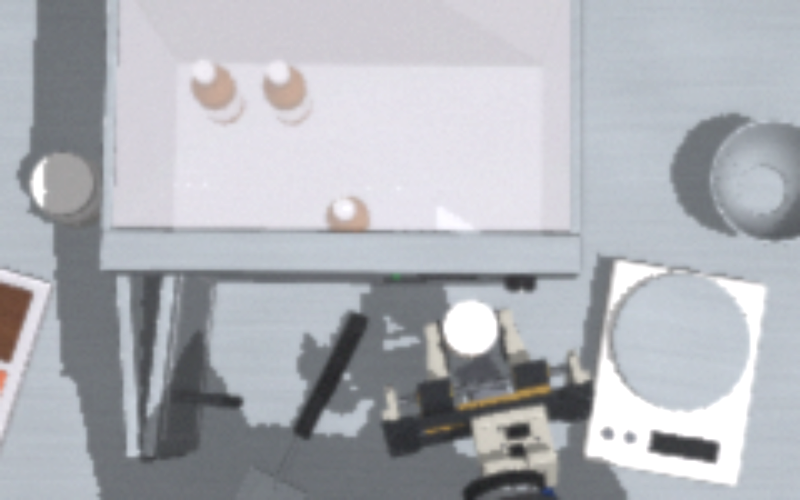

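The jar is out and upright in the gripper, its cap at (470,327). The bottle is still at (348,213), and the pan's centre is at (681,341).

```bash
python3 - <<'E'
from h import *
T=70
P=pz('top',190+681*.3,110+341*.3,.046)[:2]; jar=pz('top',190+470*.3,110+327*.3,.159)[:2]
print('pan',P,'jar',jar,'expected',[.505,-.0615])
P=(P+np.array([.5008,-.2802]))/2; X=P-(jar-[.505,-.0615])*.7; print(X)
step(robot.servo_line,*tcp([.50,-.17],.15,D(10),T,.010),speed=.15)
step(robot.servo_line,*tcp(X,.145,D(8),T,.010),speed=.15)
step(robot.servo_line,*tcp(X,.110,D(8),T,.010),speed=.08)
robot.dwell(.3); f0=robot.read_force()[2]
for z in np.arange(.108,.096,-.001):
    robot.servo_line(*tcp(X,z,D(8),T,.010)[:1],speed=.02); robot.dwell(.1)
    f=np.array(robot.read_force()); print(round(z,3),f.round(2),robot.read_t())
    if f[2]-f0>2.2: break
p,d=robot.grab_frame('top'); cv2.imwrite('top5.png',p[:,:,::-1])
cv2.imwrite('pics/i.png',cv2.convertScaleAbs(cv2.resize(p[160:260,340:440,::-1],(500,500)),alpha=1.2))
E
```

```text
pan [ 0.49731678 -0.2820799 ] jar [ 0.50103357 -0.06508152] expected [0.505, -0.0615]
[ 0.50183489 -0.27863288]
21.38 [ 0.508 -0.167  0.147] [-1.1  0.1 -2.8] [-60.  18. -39. -96. -62.  55.]
22.26 [ 0.51  -0.277  0.142] [-0.2  0.5 -2.4] [-65.  22. -30. -91. -64.  49.]
22.85 [ 0.51  -0.277  0.107] [-0.9 -0.1 -1.8] [-66.  28. -30. -93. -65.  56.]
0.108 [ 0.4  -0.11 -1.69] 23.5
0.107 [-0.52 -0.15 -2.81] 23.85
0.106 [-0.11 -1.25 -2.44] 24.2
0.105 [ 0.04 -0.88 -2.19] 24.55
0.104 [ 0.32  0.02 -2.04] 24.9
0.103 [-0.16  0.53 -1.59] 25.25
0.102 [ 0.16 -0.62 -1.6 ] 25.6
0.101 [-0.24  0.35  1.33] 25.95
```

View pics/i.png

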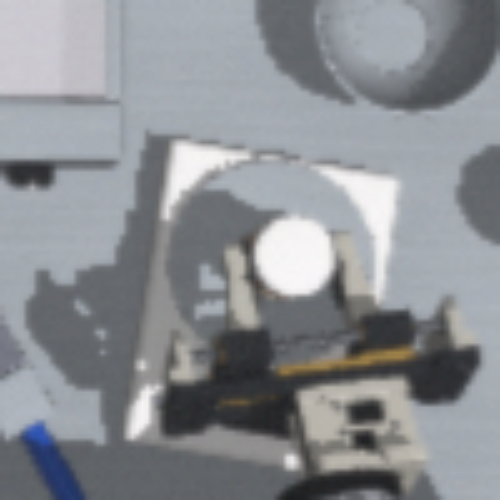

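The jar stands inside the pan, its cap at (295,257), and its weight is taken. Releasing and backing off.

```bash
python3 - <<'E'
from h import *
robot.move_gripper(.85); print(np.round(robot.read_force(),2),robot.read_t())
p=np.array(robot.read_position()); z=np.array(robot.read_tcp_rot())[:,2]
for L in(.10,.08,.06):
    try: step(robot.servo_line,p-z*L,speed=.1); break
    except robot.Unreachable: print('unreach',L)
p=np.array(robot.read_position())
try: step(robot.servo_line,p+[-.02,0,.12],speed=.15)
except robot.Unreachable: print('u2')
robot.dwell(.5)
p,d=robot.grab_frame('top'); q,e=robot.grab_frame('scene')
cv2.imwrite('pics/j.png',cv2.convertScaleAbs(np.hstack([cv2.resize(p[100:260,190:430,::-1],(400,267)),cv2.resize(q[40:320,130:480,::-1],(400,320))[:267]]),alpha=1.4))
print(robot.read_t())
E
```

```text
[ 0.34 -0.04 -0.5 ] 26.6417
27.79 [ 0.417 -0.29   0.132] [-0.1 -0.3 -0.2] [-75.  23. -32. -83. -70.  53.]
28.75 [ 0.398 -0.29   0.251] [-0.8  0.6 -0.6] [-75.   6. -28. -77. -73.  31.]
29.35
```

View pics/j.png

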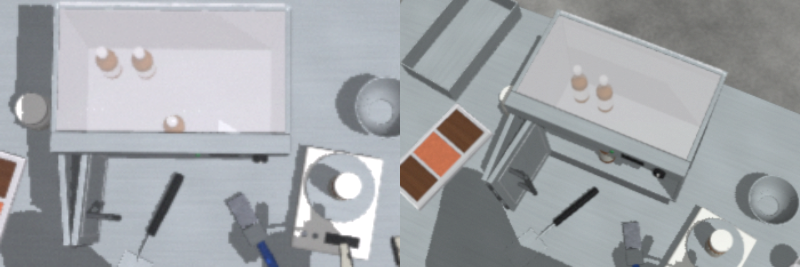

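The door is folded back, the jar stands upright well inside the pan (cap at (347,184), pan centre about (340,186)), and the bottles are undisturbed.

```bash
python3 -c "
from rig import robot
print(robot.job_done())"
```

```text
the job is handed in; nothing more can be done
None
```

The bifold door is folded back against its stop, the short jar stands upright inside the scale's pan, and the bottles are standing where they were; I handed the job in at about 29 s, with no verdict returned.

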